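# Fetch the hemmed-in tea tin

## Task

The green tea tin stands hemmed in by four others at the back of the light wooden tin tray. Set any two of those others upright on the slate placemat, so that the green one can be got hold of, and then stand the green tin upright in the middle of the empty cork disc of the dark serving tray. Finally put the two back in the tin tray, each into its own old place, packed close with flat sides against flat sides as before, without tipping any tin over or shifting the cup and the jug.

Things in the scene. Friction and masses are not known exactly. Their poses are not given: they have to be found in the camera images.
- tin_green: Dark green hexagonal tea tin, 74 high, 0.11 to 0.22 kg: body 52 across flats, 46 high, top edge bevelled; on it a fixed round lid of the same colour, 45 diameter, 28 high, to grip. Origin: centre of underside; z up, x to a corner of the hexagon, y to a flat. Starts in the middle of the back row; can be gripped once the corner and front tin of one side, or both corner tins, are out.
- tin_yellow: Yellow hexagonal tea tin, 74 high, 0.11 to 0.22 kg: body 52 across flats, 46 high, top edge bevelled; on it a fixed round lid of the same colour, 45 diameter, 28 high, to grip. Origin: centre of underside; z up, x to a corner of the hexagon, y to a flat. Starts in one of the four places round the green tin (varies).
- tin_blue: Blue hexagonal tea tin, 74 high, 0.11 to 0.22 kg: body 52 across flats, 46 high, top edge bevelled; on it a fixed round lid of the same colour, 45 diameter, 28 high, to grip. Origin: centre of underside; z up, x to a corner of the hexagon, y to a flat. Starts in one of the four places round the green tin (varies).
- tin_white: Off-white hexagonal tea tin, 74 high, 0.11 to 0.22 kg: body 52 across flats, 46 high, top edge bevelled; on it a fixed round lid of the same colour, 45 diameter, 28 high, to grip. Origin: centre of underside; z up, x to a corner of the hexagon, y to a flat. Starts in one of the four places round the green tin (varies).
- tin_red: Red hexagonal tea tin, 74 high, 0.11 to 0.22 kg: body 52 across flats, 46 high, top edge bevelled; on it a fixed round lid of the same colour, 45 diameter, 28 high, to grip. Origin: centre of underside; z up, x to a corner of the hexagon, y to a flat. Starts in one of the four places round the green tin (varies).
- tin_tray: light wood tray, fixed, 185 by 133; floor 6, rim 14 above the worktop, 7 clear round the tins. Origin: underside centre; x to the back row, y left. Tins at x, y: (23, 53), (23, 0) green, (23, -53), front (-23, 27), (-23, -27), flats 1.5 apart. Lids are 8.5 apart, too tight for a finger: back corner tins can be gripped across their free flats, a front tin once the corner tin beside it is out.
- free_disc (a point): top centre of the empty cork disc (82 diameter, 9 above the worktop) on the dark wooden serving tray (fixed, 104 by 214, rim 15 high). x across the tray, y along it; the cup stands on the other disc, 110 away at -y.
- placemat: dark slate placemat, flat on the worktop, fixed, empty, 110 (x) by 190 (y) by 4. Origin: centre of underside.
- cup: blue and white china tea cup on the serving tray, 82 wide, 108 long over the handle, 56 high, loose; not to be shifted. Origin: centre of its box at the underside, the bowl's axis 13 along its +y.
- jug: blue and white china jug standing behind the work, 110 by 148 by 120 high, loose; not to be shifted. Origin: centre of its underside.
Things that resemble listed ones, but are neither listed nor needed, are in the scene too. Of the things that look like the tin_red, the larger one is meant.

How it is judged (in metres and radians):
On the way, in this order (a step that is already met when the one before it is completed fails the run):
1. two of the other tins stand upright on the slate placemat while the green tin is still in its place ((((x of tin_yellow in the frame of placemat between -0.05 and 0.05 m and y of tin_yellow in the frame of placemat between -0.09 and 0.09 m and z of tin_yellow in the frame of placemat between 0.001 and 0.007 m and angle between tin_yellow's own z axis and vertical below 0.1 rad and linear speed of tin_yellow below 0.02 m/s) and (x of tin_blue in the frame of placemat between -0.05 and 0.05 m and y of tin_blue in the frame of placemat between -0.09 and 0.09 m and z of tin_blue in the frame of placemat between 0.001 and 0.007 m and angle between tin_blue's own z axis and vertical below 0.1 rad and linear speed of tin_blue below 0.02 m/s)) or ((x of tin_yellow in the frame of placemat between -0.05 and 0.05 m and y of tin_yellow in the frame of placemat between -0.09 and 0.09 m and z of tin_yellow in the frame of placemat between 0.001 and 0.007 m and angle between tin_yellow's own z axis and vertical below 0.1 rad and linear speed of tin_yellow below 0.02 m/s) and (x of tin_white in the frame of placemat between -0.05 and 0.05 m and y of tin_white in the frame of placemat between -0.09 and 0.09 m and z of tin_white in the frame of placemat between 0.001 and 0.007 m and angle between tin_white's own z axis and vertical below 0.1 rad and linear speed of tin_white below 0.02 m/s)) or ((x of tin_yellow in the frame of placemat between -0.05 and 0.05 m and y of tin_yellow in the frame of placemat between -0.09 and 0.09 m and z of tin_yellow in the frame of placemat between 0.001 and 0.007 m and angle between tin_yellow's own z axis and vertical below 0.1 rad and linear speed of tin_yellow below 0.02 m/s) and (x of tin_red in the frame of placemat between -0.05 and 0.05 m and y of tin_red in the frame of placemat between -0.09 and 0.09 m and z of tin_red in the frame of placemat between 0.001 and 0.007 m and angle between tin_red's own z axis and vertical below 0.1 rad and linear speed of tin_red below 0.02 m/s)) or ((x of tin_blue in the frame of placemat between -0.05 and 0.05 m and y of tin_blue in the frame of placemat between -0.09 and 0.09 m and z of tin_blue in the frame of placemat between 0.001 and 0.007 m and angle between tin_blue's own z axis and vertical below 0.1 rad and linear speed of tin_blue below 0.02 m/s) and (x of tin_white in the frame of placemat between -0.05 and 0.05 m and y of tin_white in the frame of placemat between -0.09 and 0.09 m and z of tin_white in the frame of placemat between 0.001 and 0.007 m and angle between tin_white's own z axis and vertical below 0.1 rad and linear speed of tin_white below 0.02 m/s)) or ((x of tin_blue in the frame of placemat between -0.05 and 0.05 m and y of tin_blue in the frame of placemat between -0.09 and 0.09 m and z of tin_blue in the frame of placemat between 0.001 and 0.007 m and angle between tin_blue's own z axis and vertical below 0.1 rad and linear speed of tin_blue below 0.02 m/s) and (x of tin_red in the frame of placemat between -0.05 and 0.05 m and y of tin_red in the frame of placemat between -0.09 and 0.09 m and z of tin_red in the frame of placemat between 0.001 and 0.007 m and angle between tin_red's own z axis and vertical below 0.1 rad and linear speed of tin_red below 0.02 m/s)) or ((x of tin_white in the frame of placemat between -0.05 and 0.05 m and y of tin_white in the frame of placemat between -0.09 and 0.09 m and z of tin_white in the frame of placemat between 0.001 and 0.007 m and angle between tin_white's own z axis and vertical below 0.1 rad and linear speed of tin_white below 0.02 m/s) and (x of tin_red in the frame of placemat between -0.05 and 0.05 m and y of tin_red in the frame of placemat between -0.09 and 0.09 m and z of tin_red in the frame of placemat between 0.001 and 0.007 m and angle between tin_red's own z axis and vertical below 0.1 rad and linear speed of tin_red below 0.02 m/s))) and distance of tin_green from where it was at the start of the episode below 0.012 m), for 0.2 s.
2. the green tin stands upright on the empty cork disc (horizontal distance between tin_green and free_disc below 0.015 m and z of tin_green in the frame of free_disc between -0.003 and 0.003 m and angle between tin_green's own z axis and vertical below 0.1 rad and linear speed of tin_green below 0.02 m/s and angular speed of tin_green below 0.2 rad/s), for 0.2 s.
At the end, for the whole second after the job is handed in: Green tin upright (0.1 rad) and still on the empty cork disc, centre within 15 mm of the disc's. Each other tin upright and still in the tin tray within 10 mm of its starting place, flats within 0.17 rad of the packed pattern, any of the six ways round (all of step 2 and distance of each of tin_yellow, tin_blue, tin_white, tin_red from where it was at the start of the episode below 0.01 m and (angle between the x axis of tin_yellow and the x axis of tin_tray, either way round below 0.17 rad or angle between the x axis of tin_yellow and the x axis of tin_tray, either way round between 0.877 and 1.217 rad) and angle between each of tin_yellow, tin_blue, tin_white, tin_red's own z axis and vertical below 0.1 rad and linear speed of each of tin_yellow, tin_blue, tin_white, tin_red below 0.02 m/s and angular speed of each of tin_yellow, tin_blue, tin_white, tin_red below 0.2 rad/s and (angle between the x axis of tin_blue and the x axis of tin_tray, either way round below 0.17 rad or angle between the x axis of tin_blue and the x axis of tin_tray, either way round between 0.877 and 1.217 rad) and (angle between the x axis of tin_white and the x axis of tin_tray, either way round below 0.17 rad or angle between the x axis of tin_white and the x axis of tin_tray, either way round between 0.877 and 1.217 rad) and (angle between the x axis of tin_red and the x axis of tin_tray, either way round below 0.17 rad or angle between the x axis of tin_red and the x axis of tin_tray, either way round between 0.877 and 1.217 rad)); the robot touches nothing.
It fails at once if a tin is tipped over (more than 0.6 rad) (angle between any of tin_green, tin_yellow, tin_blue, tin_white, tin_red's own z axis and vertical above 0.6 rad).
It fails at once if the cup or the jug is shifted by more than 20 mm (distance of any of cup, jug from where it was at the start of the episode above 0.02 m).
It also fails if it takes over 128 s, if anything falls off the work surface, if the arm or the gripper's body presses on something with over 40 N, if the wrist force passes 120 N, or if a joint passes its speed limit or range.

## Robot

A 6-joint arm with a two-finger parallel gripper is mounted at the origin on a cart in front of the work surface, level with it; the furniture and walls round the work are solid. World frame = base frame: x ahead of the robot, y to its left, z up, the work surface at z = 0. Lengths are in m, angles in degrees, forces in N, time in s.
With the tool pointing down it reaches from about 0.25 to 0.8 m from the base axis. Payload 8.5 kg.
Tool frame: the origin (TCP) lies on the mounting face of the last link; the fingertips stand 173 mm ahead of it and the grasp point (between the pads) lies 155 mm ahead of it; z points along the fingers, y is the line along which they close (so a half turn about z gives the same grasp; the last joint's range is limited). The gripper opens to 85 mm and grips with 20 to 120 N. Pads are 22 mm wide; open, the fingers measure 114 mm over their backs; the gripper's body (76 mm by 85 mm) begins 54 mm behind the grasp point. The pads swing forward as they close: fully open they stand 13 mm farther back than shut.
Start: joints at [-66.692, 13.648, -0.773, 75.585, 0, 90], TCP at [0.208, -0.482, 0.405] pointing down, gripper open.
Joint ranges: [-152.45, 152.45], [-59.26, 108.67], [-65.41, 83.53], [-104.44, 129.93], [-82.83, 76.93], [-180, 180]. Speed limits (degrees/s): [127.2, 127.2, 159.86, 180, 180, 180].

## Interface

Orientations are given as a 3x3 rotation matrix whose columns are the frame's x, y, z axes.
In Python, from bench import arm, grab_frame gives the robot as it stands.
- The arm moves only by the shell command python3 -m crank 'ROWS' [FORCE]. ROWS is JSON, a list of rows, each an object with "jaw": the finger opening in cm, from 0 to 8.54; "translation": the shift along the world's x, y, z in cm, a list of three; "turn": the turn, a rotation vector about the world's x, y, z in degrees, a list of three. In form: [{"jaw": jaw, "translation": [x, y, z], "turn": [rx, ry, rz]}, ...]. A call has 1 to 12 rows; each row is the pose to reach, as a shift and turn from the pose commanded when the call began; what a row does not reach only later rows make up. A row lasts 1/12 s, in which the tool goes at most 41.7 mm and 7.16 degrees, less where a joint would pass 70% of its speed; a pose out of reach is approached as far as the arm can. A call with a gripper value outside its range is refused whole. The fingers move at their own pace and stop on an object; FORCE is the grip in N (left out, the last holds). Time passes only in rows, so rows that repeat a pose let the fingers close. It gives the time, the measured TCP pose, the force, the opening and the grip force at its end, in the units of the state.
- arm.get_state(): the state, without advancing time (a new reading comes with each control period).
- grab_frame(name): name is "scene" or "top" or "wrist"; returns a dict with "img" (384x512x3 uint8, red, green, blue), "range_z" (384x512 float32, m along the optical axis (not along the pixel's ray), 0 where there is no reading), "camera_matrix" (3x3 intrinsics, pixels), "origin" and "attitude" of the camera in the world. Camera axes: x right, y down, z forward; pixel columns grow to the right and rows downward; lengths in m; the calibration is good to about 2 mm. A picture is of the moment at which its call begins.
- arm.sign_off(): hands the job in; it is judged then, once.
The state is a dict: "t": time; "joints": joint angles; "qd": joint speeds; "effort": joint torques, N m; "tool_pos": TCP position; "tool_rot": TCP orientation; "force": force on the tool from outside, world axes, zero at the start; "ft_torque": the same for the moment, N m; "opening": finger opening in m; "finger_force": force on a finger pad.
Only numpy, scipy, OpenCV 4.12 (cv2) and the standard library are available. Lean on these libraries where they do the work, as an engineer would, in place of code of your own. Each camera call takes 0.05 s, during which the arm holds its last target. There are 200 camera calls.

## Working session

There is one attempt and no reset: what is moved stays moved. The work goes in short steps, Python scripts to look and compute and a shell command to move; the robot and the scene stay as the last step left them, time stands still between calls to the robot, and variables do not carry over. Pictures are saved under pics/ and viewed, at most 14 in all, crops included, and the job is handed in when it is done.

```bash
mkdir -p pics
cat > h.py <<'E'
import numpy as np, cv2
from bench import arm, grab_frame
def snap(n,f):
    d=grab_frame(n); cv2.imwrite('pics/'+f,d['img'][:,:,::-1]); np.savez(''+n+'.npz',**{k:np.array(v) for k,v in d.items()}); return d
def cloud(d):
    K=np.array(d['camera_matrix']);z=d['range_z'];v,u=np.indices(z.shape)
    p=np.stack([(u-K[0,2])/K[0,0]*z,(v-K[1,2])/K[1,1]*z,z],-1)
    return p@np.array(d['attitude']).T+np.array(d['origin'])
E
python3 - <<'E'
from h import *
for n in('scene','top'):
    d=snap(n,n+'0.png');print(n,d['origin'],d['attitude'],d['camera_matrix'])
print(arm.get_state())
E
```

```text
scene [-0.00915056  0.96513736  0.88139717] [[-0.85824577 -0.30055852  0.41602737]
 [-0.51315666  0.48800512 -0.70606037]
 [ 0.00918897 -0.81946054 -0.57306194]] [[416.63365776   0.         256.34028672]
 [  0.         416.63365776 197.1785512 ]
 [  0.           0.           1.        ]]
top [ 0.34731167 -0.05799377  1.1453066 ] [[ 0.01303798 -0.98275961  0.18442768]
 [-0.9998071  -0.01010328  0.01684326]
 [-0.01468955 -0.1846117  -0.98270175]] [[407.48232193   0.         257.56887277]
 [  0.         407.48232193 190.19751822]
 [  0.           0.           1.        ]]
{'t': 0.1, 'joints': array([-6.66912535e+01,  1.36763785e+01, -8.12176467e-01,  7.55861839e+01,
       -1.44341176e-05,  8.99999400e+01]), 'qd': array([-0.10037523, -0.09403266,  0.15848955, -0.02592517, -0.00626308,
       -0.04253584]), 'effort': array([ 1.83826313e-05, -5.39721107e+01,  3.46998632e+01,  1.34136024e-02,
       -2.61479346e-05,  3.15513614e-05]), 'tool_pos': array([ 0.20767011, -0.48200214,  0.4041518 ]), 'tool_rot': array([[ 9.18385574e-01,  3.95686328e-01, -5.16379407e-04],
       [ 3.95686665e-01, -9.18384793e-01,  1.19787924e-03],
       [-2.50557615e-07, -1.30443946e-03, -9.99999149e-01]]), 'force': array([0.05769558, 0.27165518, 1.08019619]), 'ft_torque': array([-0.02463005, -0.04487298,  0.03881639]), 'finger_force': 0.0, 'opening': 0.08572765719104797}
```

View pics/top0.png

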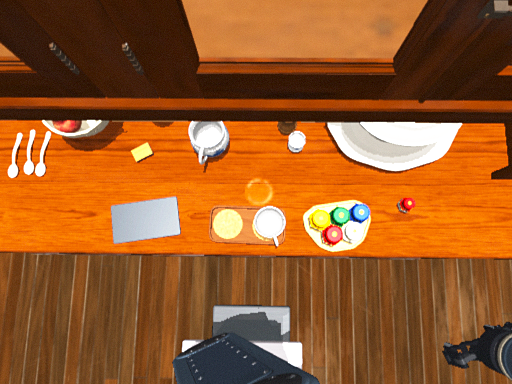

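View pics/scene0.png

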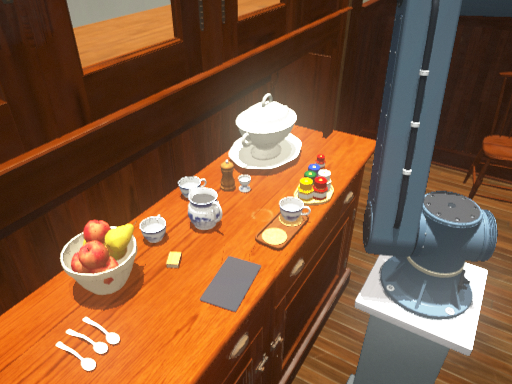

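The top view shows the tin tray with back row yellow (320,220), green (341,216), blue (360,213), and red (333,234) and white (352,231) in front. The free disc is at (228,223), the cup at (269,223), the placemat at (145,220) and the jug at (209,137). In the scene view, the slate mat is at (231,283). I'll remove yellow and blue, the two corner tins.

```bash
python3 - <<'E'
from h import *
def ld(n): 
    f=np.load(n+'.npz'); return {k:f[k] for k in f}
for n in('top','scene'):
    d=ld(n);P=cloud(d);hsv=cv2.cvtColor(d['img'],cv2.COLOR_RGB2HSV).astype(int);H,S,V=hsv[...,0],hsv[...,1],hsv[...,2]
    lid=(abs(P[...,2]-.080)<.006)&(P[...,0]<.5)&(P[...,0]>.2)&(P[...,1]>-.36)&(P[...,1]<-.08)
    print(n,lid.sum())
    sel={'yellow':(H>20)&(H<36)&(S>120),'green':(H>45)&(H<95)&(S>90),'blue':(H>98)&(H<125)&(S>100),'red':((H<9)|(H>170))&(S>130),'white':(S<60)&(V>130)}
    for c,m in sel.items():
        q=P[lid&m]
        if len(q)>4:
            cc,r=cv2.minEnclosingCircle(q[:,:2].astype(np.float32)); print(c,len(q),q.mean(0).round(4),np.median(q[:,2]).round(4),np.round(cc,4),round(r,4))
    # disc, placemat
    mat=(abs(P[...,2]-.004)<.008)&(S<130)&(H>90)&(H<130)&(P[...,1]>.1)&(P[...,0]<.55)&(P[...,0]>.2)
    k,lab,st,ce=cv2.connectedComponentsWithStats(mat.astype(np.uint8)); i=1+st[1:,4].argmax(); q=P[lab==i]
    print('mat',cv2.minAreaRect((q[:,:2]*1000).astype(np.float32)),np.median(q[:,2]))
    dm=(abs(P[...,2]-.009)<.008)&(H>15)&(H<30)&(V>170)&(P[...,1]>-.06)&(P[...,1]<.15)&(P[...,0]<.4)&(P[...,0]>.2)
    k,lab,st,ce=cv2.connectedComponentsWithStats(dm.astype(np.uint8)); i=1+st[1:,4].argmax(); q=P[lab==i]
    print('disc',cv2.minEnclosingCircle((q[:,:2]*1000).astype(np.float32)),q.mean(0),np.median(q[:,2]),len(q))
E
python3 - <<'E'
import cv2
im=cv2.imread('pics/top0.png')[180:265,100:420]; cv2.imwrite('pics/topc.png',cv2.resize(im,(800,212),interpolation=cv2.INTER_CUBIC))
E
```

```text
top 1095
yellow 219 [ 0.474  -0.2079  0.0788] 0.0787 [ 0.4682 -0.2253] 0.0427
green 185 [ 0.4813 -0.2586  0.0789] 0.0787 [ 0.4832 -0.2587] 0.0226
blue 118 [ 0.485  -0.3117  0.079 ] 0.0792 [ 0.4911 -0.3111] 0.0221
red 103 [ 0.4327 -0.2396  0.0789] 0.079 [ 0.4337 -0.24  ] 0.0226
white 260 [ 0.4458 -0.2919  0.0789] 0.0791 [ 0.4786 -0.2693] 0.0652
mat ((473.9244384765625, 278.592529296875), (107.40776824951172, 188.21029663085938), 8.835305213928223) 0.0034774192612159194Traceback (most recent call last):
  File "<stdin>", line 18, in <module>
ValueError: attempt to get argmax of an empty sequence
```

View pics/topc.png

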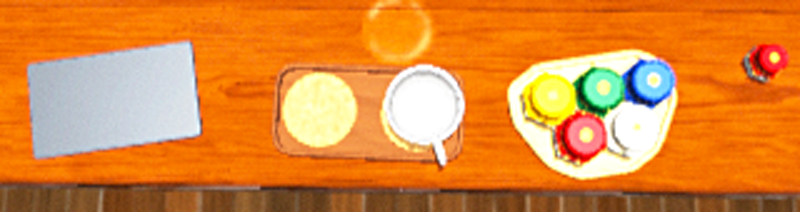

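The crop shows the free disc at the left end of the serving tray, the cup at its right end, and the five tins packed as described.

Run:
```python
from h import *
def ld(n): 
    f=np.load(n+'.npz'); return {k:f[k] for k in f}
M={'yellow':(23,53),'green':(23,0),'blue':(23,-53),'red':(-23,26.5),'white':(-23,-26.5)}
for n in('top','scene'):
    d=ld(n);P=cloud(d);hsv=cv2.cvtColor(d['img'],cv2.COLOR_RGB2HSV).astype(int);H,S,V=hsv[...,0],hsv[...,1],hsv[...,2]
    lid=(abs(P[...,2]-.080)<.005)&(P[...,0]<.6)&(P[...,0]>.35)&(P[...,1]>-.36)&(P[...,1]<-.16)
    sel={'yellow':(H>22)&(H<36)&(S>120),'green':(H>45)&(H<95)&(S>90),'blue':(H>98)&(H<125)&(S>100),'red':((H<9)|(H>170))&(S>130),'white':(S<60)&(V>130)}
    a=[];b=[];q=P[lid]
    for c,m in sel.items():
        k,lab,st,ce=cv2.connectedComponentsWithStats((lid&m).astype(np.uint8))
        if k<2: print(c,'none');continue
        p=P[lab==1+st[1:,4].argmax()]
        ctr=np.median(p[:,:2],0)
        cc,r=cv2.minEnclosingCircle(p[:,:2].astype(np.float32)); print(n,c,len(p),np.round(cc,4),round(r,4),np.median(p[:,2]).round(4))
        a.append(M[c]);b.append(np.array(cc)*1000)
    a=np.array(a,float);b=np.array(b)
    za=(a-a.mean(0))@[1,1j];zb=(b-b.mean(0))@[1,1j];w=(np.conj(za)*zb).sum();th=np.angle(w);c,s=np.cos(th),np.sin(th);R=np.array([[c,-s],[s,c]]);t=b.mean(0)-R@a.mean(0)
    print('yaw',np.degrees(th),'t',t,'resid',(b-(a@R.T+t)).round(1).tolist(),{k:(R@v+t).round(1).tolist() for k,v in M.items()})
    mat=(abs(P[...,2]-.004)<.008)&(S<130)&(H>90)&(H<130)&(P[...,1]>.1)&(P[...,0]<.65)&(P[...,0]>.2)
    k,lab,st,ce=cv2.connectedComponentsWithStats(mat.astype(np.uint8)); i=1+st[1:,4].argmax(); q=P[lab==i]
    print('mat',cv2.minAreaRect((q[:,:2]*1000).astype(np.float32)),np.median(q[:,2]))
    dm=(abs(P[...,2]-.009)<.005)&(H>15)&(H<35)&(V>190)&(P[...,1]>-.06)&(P[...,1]<.15)&(P[...,0]<.6)&(P[...,0]>.3)
    k,lab,st,ce=cv2.connectedComponentsWithStats(dm.astype(np.uint8)); i=1+st[1:,4].argmax(); q=P[lab==i]
    print('disc',cv2.minEnclosingCircle((q[:,:2]*1000).astype(np.float32)),q.mean(0),np.median(q[:,2]),len(q))
    cup=(P[...,2]>.035)&(P[...,2]<.07)&(P[...,1]>-.16)&(P[...,1]<.0)&(P[...,0]<.55)&(P[...,0]>.35); q=P[cup]; print('cup',q.min(0),q.max(0),np.median(q,0))
```

```text
top yellow 204 [ 0.475  -0.2063] 0.0226 0.0789
top green 198 [ 0.4833 -0.2586] 0.0227 0.0787
top blue 165 [ 0.4919 -0.3107] 0.0228 0.0791
top red 99 [ 0.4337 -0.24  ] 0.0226 0.0791
top white 229 [ 0.4423 -0.2928] 0.0228 0.0791
yaw 9.373259291435373 t [ 460.72450447 -262.44810977] resid [[0.2, 0.1], [-0.1, 0.1], [-0.1, 0.3], [0.0, 0.0], [-0.1, -0.5]] {'yellow': [474.8, -206.4], 'green': [483.4, -258.7], 'blue': [492.0, -311.0], 'red': [433.7, -240.0], 'white': [442.3, -292.3]}
mat ((473.9244384765625, 278.592529296875), (107.40776824951172, 188.21029663085938), 8.835305213928223) 0.0034774192612159194
disc ((465.0121154785156, 45.197818756103516), 43.038700103759766) [0.46473624 0.04476569 0.00849011] 0.008416108612552708 697
cup [ 0.40231545 -0.11102515  0.03501552] [ 0.50527967 -0.03101616  0.06945451] [ 0.47075209 -0.07663022  0.05510195]
scene yellow 64 [ 0.4756 -0.2113] 0.0272 0.0775
scene green 41 [ 0.4852 -0.2562] 0.0244 0.0776
scene blue 33 [ 0.4918 -0.3132] 0.0228 0.0769
scene red 58 [ 0.4329 -0.2373] 0.0245 0.0774
scene white 54 [ 0.4417 -0.2916] 0.0232 0.0769
yaw 8.005531384972048 t [ 460.85681363 -262.54440481] resid [[-0.7, -4.4], [1.5, 3.1], [0.8, -1.4], [-1.5, 2.2], [-0.1, 0.4]] {'yellow': [476.3, -206.9], 'green': [483.6, -259.3], 'blue': [491.0, -311.8], 'red': [434.4, -239.5], 'white': [441.8, -292.0]}Traceback (most recent call last):
  File "<stdin>", line 21, in <module>
ValueError: attempt to get argmax of an empty sequence
```

```bash
python3 -m crank '[{"jaw":7,"translation":[26.7,27.6,-7],"turn":[0,0,46.1]},{"jaw":7,"translation":[26.7,27.6,-7],"turn":[0,0,46.1]},{"jaw":7,"translation":[26.7,27.6,-7],"turn":[0,0,46.1]},{"jaw":7,"translation":[26.7,27.6,-7],"turn":[0,0,46.1]},{"jaw":7,"translation":[26.7,27.6,-7],"turn":[0,0,46.1]},{"jaw":7,"translation":[26.7,27.6,-7],"turn":[0,0,46.1]},{"jaw":7,"translation":[26.7,27.6,-7],"turn":[0,0,46.1]},{"jaw":7,"translation":[26.7,27.6,-7],"turn":[0,0,46.1]},{"jaw":7,"translation":[26.7,27.6,-7],"turn":[0,0,46.1]},{"jaw":7,"translation":[26.7,27.6,-7],"turn":[0,0,46.1]},{"jaw":7,"translation":[26.7,27.6,-7],"turn":[0,0,46.1]},{"jaw":7,"translation":[26.7,27.6,-7],"turn":[0,0,46.1]}]' 40
python3 - <<'E'
from h import *
s=arm.get_state();print(s['t'],s['tool_pos'],s['opening'],s['joints']);y=s['tool_rot'];print(y,np.degrees(np.arctan2(y[1,1],y[0,1])))
snap('wrist','w0.png')
E
```

```text
t: 1.1
tool_pos: [0.475, -0.2054, 0.3341]
tool_rot: [[0.35, 0.937, -0.001], [0.937, -0.35, 0.0], [-0.0, -0.002, -1.0]]
force: [-0.6, -0.0, 0.7]
opening: 0.0703
finger_force: 0.0
1.1 [ 0.4749713  -0.20539576  0.33411061] 0.07026286255439626 [-2.33818795e+01  1.48965340e+01 -9.66524662e+00  6.55246403e+01
 -1.40531648e-02  8.70786687e+01]
[[ 3.49562042e-01  9.36912047e-01 -1.48180422e-03]
 [ 9.36913203e-01 -3.49561883e-01  3.73459745e-04]
 [-1.68083337e-04 -1.51886929e-03 -9.99998832e-01]] -20.46054491021675
```

View pics/w0.png

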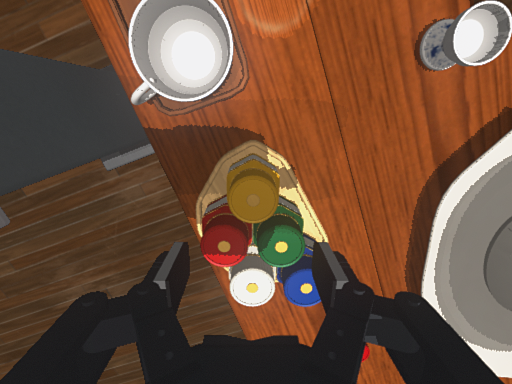

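The wrist view shows the yellow lid at (252,190), centred between the fingers at columns 170 and 330, with all five tins visible. I'll check the positions with this closer view.

```bash
cat > lids.py <<'E'
from h import *
def lids(d,zt=.080):
    P=cloud(d);hsv=cv2.cvtColor(d['img'],cv2.COLOR_RGB2HSV).astype(int);H,S,V=hsv[...,0],hsv[...,1],hsv[...,2]
    lid=(abs(P[...,2]-zt)<.005)&(P[...,0]>.3)
    sel={'yellow':(H>17)&(H<36)&(S>120),'green':(H>45)&(H<95)&(S>90),'blue':(H>98)&(H<125)&(S>100),'red':((H<9)|(H>170))&(S>130),'white':(S<60)&(V>120)}
    for c,m in sel.items():
        k,lab,st,ce=cv2.connectedComponentsWithStats(cv2.morphologyEx((lid&m).astype(np.uint8),cv2.MORPH_CLOSE,np.ones((9,9))))
        for i in range(1,k):
            if st[i,4]<150: continue
            p=P[(lab==i)&lid]; cc,r=cv2.minEnclosingCircle(p[:,:2].astype(np.float32))
            if r<.035: print(c,len(p),np.round(cc,4),round(r,4),np.median(p[:,2]).round(4))
E
python3 - <<'E'
from lids import *
f=np.load('wrist.npz');lids({k:f[k] for k in f})
E
```

```text
yellow 1940 [ 0.4767 -0.2067] 0.0229 0.0788
green 1439 [ 0.4855 -0.2591] 0.0227 0.0787
blue 1022 [ 0.4938 -0.3114] 0.0223 0.0788
red 1568 [ 0.4352 -0.2401] 0.0228 0.0787
white 1363 [ 0.4439 -0.2931] 0.0227 0.0787
```

```bash
python3 -m crank '[{"jaw":7,"translation":[0.1,-0.1,-3.5],"turn":[0,0,0]},{"jaw":7,"translation":[0.1,-0.1,-6.5],"turn":[0,0,0]},{"jaw":7,"translation":[0.1,-0.1,-9],"turn":[0,0,0]},{"jaw":7,"translation":[0.1,-0.1,-10.8],"turn":[0,0,0]},{"jaw":7,"translation":[0.1,-0.1,-10.8],"turn":[0,0,0]},{"jaw":4,"translation":[0.1,-0.1,-10.8],"turn":[0,0,0]},{"jaw":4,"translation":[0.1,-0.1,-10.8],"turn":[0,0,0]},{"jaw":4,"translation":[0.1,-0.1,-10.8],"turn":[0,0,0]},{"jaw":4,"translation":[0.1,-0.1,-10.8],"turn":[0,0,0]},{"jaw":4,"translation":[0.1,-0.1,-10.8],"turn":[0,0,0]},{"jaw":4,"translation":[0.1,-0.1,-10.8],"turn":[0,0,0]}]' 40
```

```text
t: 2.07
tool_pos: [0.476, -0.2076, 0.2283]
tool_rot: [[0.352, 0.936, 0.002], [0.936, -0.352, -0.002], [-0.001, 0.002, -1.0]]
force: [-2.9, -0.4, 7.6]
opening: 0.0437
finger_force: 41.4
```

```bash
python3 -m crank '[{"jaw":4,"translation":[0,0,1],"turn":[0,0,0]},{"jaw":4,"translation":[0,0,3],"turn":[0,0,0]},{"jaw":4,"translation":[0,0,6],"turn":[0,0,0]},{"jaw":4,"translation":[0,0,9],"turn":[0,0,0]},{"jaw":4,"translation":[0,1,12],"turn":[0,0,0]},{"jaw":4,"translation":[0,4,13],"turn":[0,0,0]},{"jaw":4,"translation":[0,7,13],"turn":[0,0,0]},{"jaw":4,"translation":[0,11,13],"turn":[0,0,0]},{"jaw":4,"translation":[0,15,13],"turn":[0,0,0]},{"jaw":4,"translation":[0,19,13],"turn":[0,0,0]},{"jaw":4,"translation":[0,23,13],"turn":[0,0,0]},{"jaw":4,"translation":[0,27,13],"turn":[0,0,0]}]'
python3 -m crank '[{"jaw":4,"translation":[-0.3,4,0],"turn":[0,0,0]},{"jaw":4,"translation":[-0.5,8,0],"turn":[0,0,0]},{"jaw":4,"translation":[-0.8,12,0],"turn":[0,0,0]},{"jaw":4,"translation":[-0.8,16,0],"turn":[0,0,0]},{"jaw":4,"translation":[-0.8,20,0],"turn":[0,0,0]},{"jaw":4,"translation":[-0.8,23,-1],"turn":[0,0,0]},{"jaw":4,"translation":[-0.8,25,-3],"turn":[0,0,0]},{"jaw":4,"translation":[-0.8,26,-5],"turn":[0,0,0]},{"jaw":4,"translation":[-0.8,26,-7],"turn":[0,0,0]},{"jaw":4,"translation":[-0.8,26,-9],"turn":[0,0,0]},{"jaw":4,"translation":[-0.8,26,-10],"turn":[0,0,0]},{"jaw":4,"translation":[-0.8,26,-10],"turn":[0,0,0]}]'
python3 - <<'E'
from h import *
snap('wrist','w1.png'); snap('top','t1.png')
E
```

```text
t: 3.07
tool_pos: [0.4751, 0.0647, 0.3579]
tool_rot: [[0.352, 0.936, 0.001], [0.936, -0.352, 0.0], [0.001, 0.001, -1.0]]
force: [1.4, 0.4, -1.5]
opening: 0.0437
finger_force: 41.3
t: 4.07
tool_pos: [0.467, 0.3225, 0.2553]
tool_rot: [[0.351, 0.936, -0.003], [0.936, -0.351, -0.002], [-0.003, -0.002, -1.0]]
force: [-0.6, 0.3, -1.9]
opening: 0.0435
finger_force: 41.2
```

View pics/w1.png

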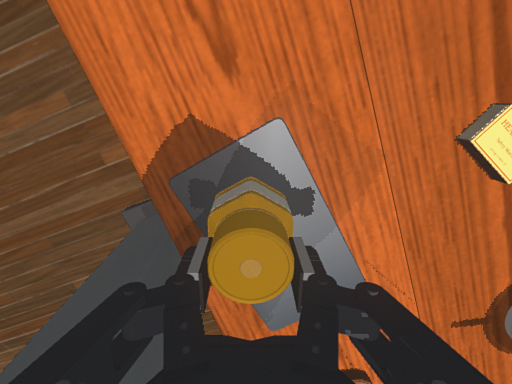

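The yellow tin is held upright at (250,265), above the mat.

```bash
python3 -m crank '[{"jaw":4,"translation":[0,0,-1.3],"turn":[0,0,0]},{"jaw":4,"translation":[0,0,-2.3],"turn":[0,0,0]},{"jaw":4,"translation":[0,0,-2.7],"turn":[0,0,0]},{"jaw":4,"translation":[0,0,-2.9],"turn":[0,0,0]},{"jaw":4,"translation":[0,0,-2.9],"turn":[0,0,0]},{"jaw":4,"translation":[0,0,-2.9],"turn":[0,0,0]}]'
```

```text
t: 4.67
tool_pos: [0.4679, 0.3229, 0.2281]
tool_rot: [[0.352, 0.936, 0.0], [0.936, -0.352, 0.0], [0.0, 0.0, -1.0]]
force: [-1.5, -0.0, -1.0]
opening: 0.0434
finger_force: 41.2
```

```bash
python3 -m crank '[{"jaw":4,"translation":[0,0,-0.1],"turn":[0,0,0]},{"jaw":4,"translation":[0,0,-0.2],"turn":[0,0,0]},{"jaw":4,"translation":[0,0,-0.2],"turn":[0,0,0]},{"jaw":4,"translation":[0,0,-0.2],"turn":[0,0,0]}]';python3 -m crank '[{"jaw":4,"translation":[0,0,-0.1],"turn":[0,0,0]},{"jaw":4,"translation":[0,0,-0.1],"turn":[0,0,0]},{"jaw":4,"translation":[0,0,-0.1],"turn":[0,0,0]}]'
```

```text
t: 5.0
tool_pos: [0.4679, 0.3231, 0.2263]
tool_rot: [[0.352, 0.936, 0.001], [0.936, -0.352, 0.001], [0.001, 0.001, -1.0]]
force: [-0.1, 0.2, 3.9]
opening: 0.0436
finger_force: 41.5
t: 5.25
tool_pos: [0.4678, 0.3231, 0.2263]
tool_rot: [[0.352, 0.936, 0.001], [0.936, -0.352, 0.001], [0.002, 0.001, -1.0]]
force: [-3.4, -1.5, 14.6]
opening: 0.0438
finger_force: 42.9
```

```bash
python3 -m crank '[{"jaw":7,"translation":[0,0,0.1],"turn":[0,0,0]},{"jaw":7,"translation":[0,0,0.1],"turn":[0,0,0]},{"jaw":7,"translation":[0,0,0.1],"turn":[0,0,0]},{"jaw":7,"translation":[0,0,0.1],"turn":[0,0,0]},{"jaw":7,"translation":[0,0,2],"turn":[0,0,0]},{"jaw":7,"translation":[0,0,5],"turn":[0,0,0]},{"jaw":7,"translation":[0,0,9],"turn":[0,0,0]},{"jaw":7,"translation":[0,-3,12],"turn":[0,0,7]},{"jaw":7,"translation":[0,-7,12],"turn":[0,0,14]},{"jaw":7,"translation":[0,-11,12],"turn":[0,0,21]},{"jaw":7,"translation":[0,-15,12],"turn":[0,0,28]},{"jaw":7,"translation":[0,-19,12],"turn":[0,0,35]}]'
python3 -m crank '[{"jaw":7,"translation":[0.5,-4,0],"turn":[0,0,7]},{"jaw":7,"translation":[0.5,-8,0],"turn":[0,0,14]},{"jaw":7,"translation":[1,-12,0],"turn":[0,0,21]},{"jaw":7,"translation":[1,-16,0],"turn":[0,0,25]},{"jaw":7,"translation":[1.5,-20,0],"turn":[0,0,25]},{"jaw":7,"translation":[1.5,-24,0],"turn":[0,0,25]},{"jaw":7,"translation":[2,-28,0],"turn":[0,0,25]},{"jaw":7,"translation":[2,-32,0],"turn":[0,0,25]},{"jaw":7,"translation":[2.5,-36,0],"turn":[0,0,25]},{"jaw":7,"translation":[2.5,-40,0],"turn":[0,0,25]},{"jaw":7,"translation":[2.5,-44.4,-1],"turn":[0,0,25]},{"jaw":7,"translation":[2.5,-44.4,-1],"turn":[0,0,25]}]'
python3 - <<'E'
from lids import *
s=arm.get_state();y=s['tool_rot'];print(s['tool_pos'],np.degrees(np.arctan2(y[1,1],y[0,1])))
lids(snap('wrist','w2.png'));print('top');d=snap('top','t2.png');lids(d);lids(d,.078)
E
```

```text
t: 6.25
tool_pos: [0.4675, 0.1382, 0.3447]
tool_rot: [[-0.23, 0.973, 0.0], [0.973, 0.23, -0.0], [-0.0, 0.0, -1.0]]
force: [0.2, 0.1, 1.1]
opening: 0.0697
finger_force: 0.0
t: 7.25
tool_pos: [0.4925, -0.3095, 0.3332]
tool_rot: [[-0.612, 0.791, -0.001], [0.791, 0.612, -0.002], [-0.001, -0.001, -1.0]]
force: [-1.3, 0.2, -0.8]
opening: 0.0703
finger_force: 0.0
[ 0.49253559 -0.30949183  0.33319131] 37.71386970050814
yellow 184 [ 0.4354 -0.2407] 0.0057 0.0793
yellow 165 [ 0.4855 -0.2599] 0.0059 0.0792
green 481 [ 0.4901 -0.2512] 0.0188 0.079
blue 1625 [ 0.4939 -0.3115] 0.022 0.0789
red 2637 [ 0.435  -0.2405] 0.0226 0.0788
white 2129 [ 0.4437 -0.2931] 0.0225 0.0788
top
yellow 179 [0.4674 0.3239] 0.0225 0.0768
green 225 [ 0.4835 -0.2589] 0.0225 0.0789
blue 210 [ 0.4916 -0.3118] 0.0225 0.0789
red 233 [ 0.4335 -0.2395] 0.0229 0.079
white 191 [ 0.4423 -0.2926] 0.0229 0.0792
yellow 218 [0.4674 0.3237] 0.0226 0.0764
green 228 [ 0.4837 -0.2595] 0.0229 0.0788
blue 223 [ 0.4917 -0.3115] 0.0225 0.0787
red 239 [ 0.4335 -0.2395] 0.0229 0.0788
white 194 [ 0.4423 -0.2926] 0.0229 0.079
```

View pics/t2.png

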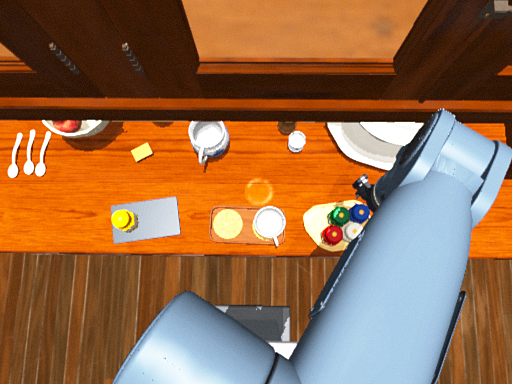

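Top view: yellow stands on the mat at (123,220), and the other four tins are unmoved.

```bash
python3 -m crank '[{"jaw":7,"translation":[0,-0.2,-3.5],"turn":[0,0,1.7]},{"jaw":7,"translation":[0,-0.2,-6.5],"turn":[0,0,1.7]},{"jaw":7,"translation":[0,-0.2,-9],"turn":[0,0,1.7]},{"jaw":7,"translation":[0,-0.2,-10.6],"turn":[0,0,1.7]},{"jaw":7,"translation":[0,-0.2,-10.6],"turn":[0,0,1.7]},{"jaw":4,"translation":[0,-0.2,-10.6],"turn":[0,0,1.7]},{"jaw":4,"translation":[0,-0.2,-10.6],"turn":[0,0,1.7]},{"jaw":4,"translation":[0,-0.2,-10.6],"turn":[0,0,1.7]},{"jaw":4,"translation":[0,-0.2,-10.6],"turn":[0,0,1.7]},{"jaw":4,"translation":[0,-0.2,-10.6],"turn":[0,0,1.7]},{"jaw":4,"translation":[0,-0.2,-10.6],"turn":[0,0,1.7]}]' 40
```

```text
t: 8.27
tool_pos: [0.4935, -0.3063, 0.2302]
tool_rot: [[-0.638, 0.77, 0.003], [0.77, 0.638, -0.001], [-0.002, 0.001, -1.0]]
force: [0.2, 2.0, 6.6]
opening: 0.0437
finger_force: 41.2
```

```bash
python3 -m crank '[{"jaw":4,"translation":[0,0,0],"turn":[0,0,0]},{"jaw":4,"translation":[0,0,0],"turn":[0,0,0]},{"jaw":4,"translation":[0,0,0],"turn":[0,0,0]}]'
python3 - <<'E'
from lids import *
s=arm.get_state();print(s['tool_pos'],s['force'],s['ft_torque'],s['joints'])
lids(snap('wrist','w3.png'));print('top');lids(snap('top','t3.png'))
E
```

```text
t: 8.52
tool_pos: [0.4935, -0.3064, 0.2303]
tool_rot: [[-0.638, 0.77, 0.003], [0.77, 0.638, -0.001], [-0.002, 0.002, -1.0]]
force: [0.1, 1.9, 7.5]
opening: 0.0439
finger_force: 41.2
[ 0.49349607 -0.30636699  0.23025748] [0.08929154 1.85211324 7.48565431] [ 0.46163223 -0.22530156 -0.01068599] [-3.18414533e+01  2.51853822e+01 -1.04689537e+01  5.41831307e+01
  3.94296429e-02  1.85112619e+01]
yellow 661 [ 0.4349 -0.2404] 0.0059 0.0793
yellow 431 [ 0.4442 -0.2939] 0.0055 0.0793
yellow 478 [ 0.4862 -0.261 ] 0.0056 0.0792
yellow 309 [ 0.4966 -0.311 ] 0.0062 0.0799
green 5245 [ 0.4851 -0.2593] 0.0225 0.0788
blue 4703 [ 0.496  -0.3101] 0.0225 0.0793
red 9187 [ 0.435  -0.2404] 0.0226 0.0788
white 6298 [ 0.4437 -0.2932] 0.0227 0.0788
top
yellow 176 [0.4677 0.324 ] 0.0227 0.0771
green 224 [ 0.4834 -0.2589] 0.0226 0.0787
red 232 [ 0.4338 -0.2403] 0.0229 0.0788
```

View pics/w3.png

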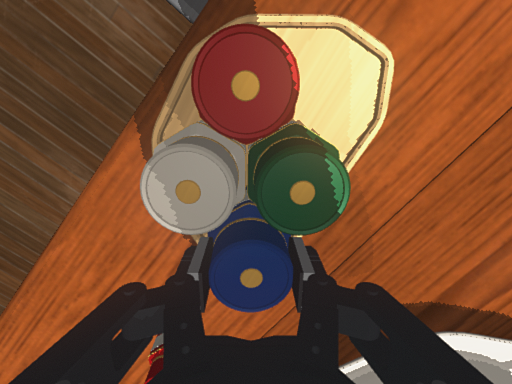

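The blue lid is gripped at (250,275), and green, white and red are undisturbed. The grip moved blue about 2.5 mm, because the previous call fell short of its target. I'll correct for that when I put it back.

```bash
python3 -m crank '[{"jaw":4,"translation":[0,0,1],"turn":[0,0,0]},{"jaw":4,"translation":[0,0,3],"turn":[0,0,0]},{"jaw":4,"translation":[0,0,6],"turn":[0,0,0]},{"jaw":4,"translation":[0,0,9],"turn":[0,0,0]},{"jaw":4,"translation":[0,1,12],"turn":[0,0,0]},{"jaw":4,"translation":[0,4,13],"turn":[0,0,0]},{"jaw":4,"translation":[0,7,13],"turn":[0,0,0]},{"jaw":4,"translation":[0,11,13],"turn":[0,0,0]},{"jaw":4,"translation":[0,15,13],"turn":[0,0,0]},{"jaw":4,"translation":[0,19,13],"turn":[0,0,0]},{"jaw":4,"translation":[0,23,13],"turn":[0,0,0]},{"jaw":4,"translation":[0,23,13],"turn":[0,0,0]}]'
python3 -m crank '[{"jaw":4,"translation":[-0.3,3,0],"turn":[0,0,0]},{"jaw":4,"translation":[-0.5,6.5,0],"turn":[0,0,0]},{"jaw":4,"translation":[-0.8,10,0],"turn":[0,0,0]},{"jaw":4,"translation":[-1.2,14,0],"turn":[0,0,0]},{"jaw":4,"translation":[-1.2,18,0],"turn":[0,0,0]},{"jaw":4,"translation":[-1.2,22,0],"turn":[0,0,0]},{"jaw":4,"translation":[-1.2,26,0],"turn":[0,0,0]},{"jaw":4,"translation":[-1.2,29,-1],"turn":[0,0,0]},{"jaw":4,"translation":[-1.2,31,-3],"turn":[0,0,0]},{"jaw":4,"translation":[-1.2,31.4,-6],"turn":[0,0,0]},{"jaw":4,"translation":[-1.2,31.4,-8],"turn":[0,0,0]},{"jaw":4,"translation":[-1.2,31.4,-8],"turn":[0,0,0]}]'
python3 -m crank '[{"jaw":4,"translation":[0,0,-2],"turn":[0,0,0]},{"jaw":4,"translation":[0,0,-3.5],"turn":[0,0,0]},{"jaw":4,"translation":[0,0,-4.5],"turn":[0,0,0]},{"jaw":4,"translation":[0,0,-4.9],"turn":[0,0,0]},{"jaw":4,"translation":[0,0,-4.9],"turn":[0,0,0]},{"jaw":4,"translation":[0,0,-4.9],"turn":[0,0,0]}]'
```

```text
t: 9.62
tool_pos: [0.4922, -0.071, 0.3597]
tool_rot: [[-0.642, 0.767, 0.0], [0.767, 0.642, 0.002], [0.001, 0.001, -1.0]]
force: [0.9, -0.0, -1.7]
opening: 0.0436
finger_force: 41.3
t: 10.62
tool_pos: [0.4794, 0.2377, 0.2755]
tool_rot: [[-0.639, 0.769, -0.005], [0.769, 0.639, -0.003], [0.001, -0.006, -1.0]]
force: [-1.5, -1.8, -1.4]
opening: 0.0435
finger_force: 41.3
t: 11.12
tool_pos: [0.4813, 0.2377, 0.2307]
tool_rot: [[-0.638, 0.77, 0.001], [0.77, 0.638, 0.0], [-0.0, 0.001, -1.0]]
force: [-0.2, -0.3, -1.0]
opening: 0.0438
finger_force: 41.3
```

```bash
python3 -m crank '[{"jaw":4,"translation":[0,0,-0.1],"turn":[0,0,0]},{"jaw":4,"translation":[0,0,-0.2],"turn":[0,0,0]},{"jaw":4,"translation":[0,0,-0.3],"turn":[0,0,0]},{"jaw":4,"translation":[0,0,-0.3],"turn":[0,0,0]},{"jaw":4,"translation":[0,0,-0.3],"turn":[0,0,0]}]'
python3 - <<'E'
from lids import *
lids(snap('wrist','w4.png'),.078)
E
```

```text
t: 11.53
tool_pos: [0.4812, 0.2378, 0.2282]
tool_rot: [[-0.638, 0.77, 0.002], [0.77, 0.638, 0.001], [-0.001, 0.002, -1.0]]
force: [-2.5, -1.9, 11.1]
opening: 0.0441
finger_force: 42.3
yellow 8545 [0.4684 0.3252] 0.0229 0.0768
yellow 308 [0.4841 0.2335] 0.0057 0.0779
blue 4720 [0.4836 0.2344] 0.0224 0.0773
```

```bash
python3 -m crank '[{"jaw":7,"translation":[0,0,0.1],"turn":[0,0,0]},{"jaw":7,"translation":[0,0,0.1],"turn":[0,0,0]},{"jaw":7,"translation":[0,0,0.1],"turn":[0,0,0]},{"jaw":7,"translation":[0,0,0.1],"turn":[0,0,0]},{"jaw":7,"translation":[0,0,2],"turn":[0,0,0]},{"jaw":7,"translation":[0,0,5],"turn":[0,0,0]},{"jaw":7,"translation":[0,0,9],"turn":[0,0,0]},{"jaw":7,"translation":[0,-3,12],"turn":[0,0,6]},{"jaw":7,"translation":[0,-6,12],"turn":[0,0,12]},{"jaw":7,"translation":[0,-10,12],"turn":[0,0,18]},{"jaw":7,"translation":[0,-14,12],"turn":[0,0,24]},{"jaw":7,"translation":[0,-14,12],"turn":[0,0,24]}]'
python3 -m crank '[{"jaw":7,"translation":[0.3,-3,0],"turn":[0,0,6]},{"jaw":7,"translation":[0.3,-6.5,0],"turn":[0,0,12]},{"jaw":7,"translation":[0.3,-10,0],"turn":[0,0,18]},{"jaw":7,"translation":[0.3,-14,0],"turn":[0,0,24]},{"jaw":7,"translation":[0.3,-18,0],"turn":[0,0,30]},{"jaw":7,"translation":[0.3,-22,0],"turn":[0,0,36]},{"jaw":7,"translation":[0.3,-26,0],"turn":[0,0,36]},{"jaw":7,"translation":[0.3,-30,0],"turn":[0,0,36]},{"jaw":7,"translation":[0.3,-34,0],"turn":[0,0,36]},{"jaw":7,"translation":[0.3,-35.7,-1],"turn":[0,0,36]},{"jaw":7,"translation":[0.3,-35.7,-1],"turn":[0,0,36]},{"jaw":7,"translation":[0.3,-35.7,-1],"turn":[0,0,36]}]'
python3 - <<'E'
from lids import *
s=arm.get_state();y=s['tool_rot'];print(s['tool_pos'],np.degrees(np.arctan2(y[1,1],y[0,1])))
lids(snap('wrist','w5.png'));print('top');lids(snap('top','t5.png'))
E
```

```text
t: 12.58
tool_pos: [0.4804, 0.0929, 0.3469]
tool_rot: [[-0.899, 0.439, -0.0], [0.439, 0.899, -0.002], [-0.001, -0.002, -1.0]]
force: [0.1, -0.5, -0.2]
opening: 0.0702
finger_force: 0.0
t: 13.58
tool_pos: [0.4836, -0.26, 0.3358]
tool_rot: [[-0.986, -0.165, -0.001], [-0.165, 0.986, 0.001], [0.001, 0.001, -1.0]]
force: [0.1, 0.3, 0.4]
opening: 0.0698
finger_force: 0.0
[ 0.48362516 -0.25997692  0.33583846] 99.49319584354016
red 2109 [ 0.435  -0.2404] 0.0227 0.0789
white 2125 [ 0.4434 -0.293 ] 0.0227 0.0788
top
yellow 170 [0.4676 0.3246] 0.0227 0.0767
blue 171 [0.4806 0.232 ] 0.0231 0.0768
```

View pics/w5.png

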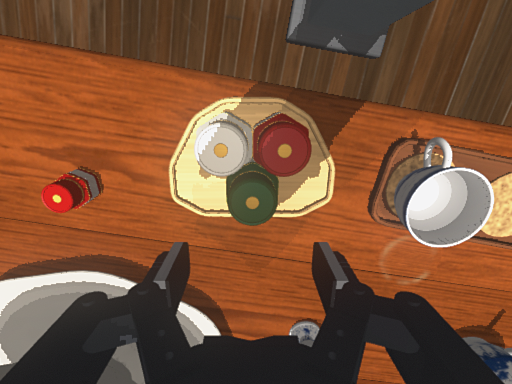

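The green lid at (252,200) is centred between the open fingers, and its sides are free.

```bash
python3 -m crank '[{"jaw":7,"translation":[0,0.1,-3.5],"turn":[0,0,0]},{"jaw":7,"translation":[0,0.1,-6.5],"turn":[0,0,0]},{"jaw":7,"translation":[0,0.1,-9],"turn":[0,0,0]},{"jaw":7,"translation":[0,0.1,-10.6],"turn":[0,0,0]},{"jaw":7,"translation":[0,0.1,-10.6],"turn":[0,0,0]},{"jaw":4,"translation":[0,0.1,-10.6],"turn":[0,0,0]},{"jaw":4,"translation":[0,0.1,-10.6],"turn":[0,0,0]},{"jaw":4,"translation":[0,0.1,-10.6],"turn":[0,0,0]},{"jaw":4,"translation":[0,0.1,-10.6],"turn":[0,0,0]},{"jaw":4,"translation":[0,0.1,-10.6],"turn":[0,0,0]},{"jaw":4,"translation":[0,0.1,-10.6],"turn":[0,0,0]}]' 40
```

```text
t: 14.6
tool_pos: [0.4846, -0.2583, 0.2324]
tool_rot: [[-0.986, -0.168, 0.003], [-0.168, 0.986, -0.001], [-0.003, -0.001, -1.0]]
force: [1.5, 1.9, 7.4]
opening: 0.0436
finger_force: 41.5
```

```bash
python3 -m crank '[{"jaw":4,"translation":[0,0,1],"turn":[0,0,0]},{"jaw":4,"translation":[0,0,3],"turn":[0,0,0]},{"jaw":4,"translation":[0,0,6],"turn":[0,0,0]},{"jaw":4,"translation":[0,0,9],"turn":[0,0,0]},{"jaw":4,"translation":[0,1,12],"turn":[0,0,0]},{"jaw":4,"translation":[0,4,13],"turn":[0,0,0]},{"jaw":4,"translation":[-0.5,7,13],"turn":[0,0,0]},{"jaw":4,"translation":[-1,11,13],"turn":[0,0,0]},{"jaw":4,"translation":[-1.5,15,13],"turn":[0,0,0]},{"jaw":4,"translation":[-2,19,13],"turn":[0,0,0]},{"jaw":4,"translation":[-2,23,13],"turn":[0,0,0]},{"jaw":4,"translation":[-2,23,13],"turn":[0,0,0]}]'
python3 -m crank '[{"jaw":4,"translation":[0,3,0],"turn":[0,0,0]},{"jaw":4,"translation":[0,5.5,-1],"turn":[0,0,0]},{"jaw":4,"translation":[0,7.3,-3],"turn":[0,0,0]},{"jaw":4,"translation":[0,7.3,-6],"turn":[0,0,0]},{"jaw":4,"translation":[0,7.3,-8],"turn":[0,0,0]},{"jaw":4,"translation":[0,7.3,-10],"turn":[0,0,0]},{"jaw":4,"translation":[0,7.3,-11],"turn":[0,0,0]},{"jaw":4,"translation":[0,7.3,-11],"turn":[0,0,0]},{"jaw":4,"translation":[0,7.3,-11],"turn":[0,0,0]}]'
python3 - <<'E'
from lids import *
d=snap('wrist','w6.png');lids(d,.103)
P=cloud(d);hsv=cv2.cvtColor(d['img'],cv2.COLOR_RGB2HSV).astype(int);H,S,V=hsv[...,0],hsv[...,1],hsv[...,2]
E
```

```text
t: 15.6
tool_pos: [0.463, -0.0231, 0.3619]
tool_rot: [[-0.985, -0.172, 0.001], [-0.172, 0.985, 0.002], [-0.001, 0.002, -1.0]]
force: [-0.0, -0.8, -1.9]
opening: 0.0437
finger_force: 41.5
t: 16.35
tool_pos: [0.4639, 0.0447, 0.2512]
tool_rot: [[-0.986, -0.167, -0.0], [-0.167, 0.986, -0.0], [0.0, -0.0, -1.0]]
force: [0.1, -1.0, -1.0]
opening: 0.0435
finger_force: 41.6
yellow 176 [0.4641 0.044 ] 0.0056 0.0984
green 1204 [0.4629 0.0434] 0.0221 0.0984
```

View pics/w6.png

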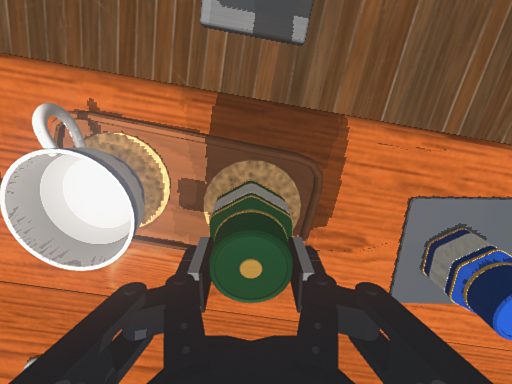

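The green tin hangs over the free cork disc at (252,200), well clear of the cup.

```bash
python3 -m crank '[{"jaw":4,"translation":[0,0,-0.8],"turn":[0,0,0]},{"jaw":4,"translation":[0,0,-1.3],"turn":[0,0,0]},{"jaw":4,"translation":[0,0,-1.5],"turn":[0,0,0]},{"jaw":4,"translation":[0,0,-1.6],"turn":[0,0,0]},{"jaw":4,"translation":[0,0,-1.6],"turn":[0,0,0]},{"jaw":4,"translation":[0,0,-1.6],"turn":[0,0,0]}]'
```

```text
t: 16.9
tool_pos: [0.4639, 0.0447, 0.2354]
tool_rot: [[-0.986, -0.167, 0.001], [-0.167, 0.986, -0.0], [-0.001, -0.0, -1.0]]
force: [-4.0, 0.3, 9.2]
opening: 0.0436
finger_force: 42.5
```

```bash
python3 -m crank '[{"jaw":7,"translation":[0,0,0.1],"turn":[0,0,0]},{"jaw":7,"translation":[0,0,0.1],"turn":[0,0,0]},{"jaw":7,"translation":[0,0,0.1],"turn":[0,0,0]},{"jaw":7,"translation":[0,0,0.1],"turn":[0,0,0]},{"jaw":7,"translation":[0,0,2],"turn":[0,0,0]},{"jaw":7,"translation":[0,0,5],"turn":[0,0,0]},{"jaw":7,"translation":[0,0,8],"turn":[0,0,0]},{"jaw":7,"translation":[0,2,10],"turn":[0,0,-6]},{"jaw":7,"translation":[0.5,5,10],"turn":[0,0,-12]},{"jaw":7,"translation":[1,8,10],"turn":[0,0,-18]},{"jaw":7,"translation":[1.7,11,10],"turn":[0,0,-24]},{"jaw":7,"translation":[1.7,11,10],"turn":[0,0,-24]}]'
python3 -m crank '[{"jaw":7,"translation":[0,2,0],"turn":[0,0,-6]},{"jaw":7,"translation":[0,4,0],"turn":[0,0,-12]},{"jaw":7,"translation":[0,6,0],"turn":[0,0,-18]},{"jaw":7,"translation":[0,8,0],"turn":[0,0,-24]},{"jaw":7,"translation":[0,8.3,0],"turn":[0,0,-30]},{"jaw":7,"translation":[0,8.3,0],"turn":[0,0,-36]},{"jaw":7,"translation":[0,8.3,0],"turn":[0,0,-36]},{"jaw":7,"translation":[0,8.3,0],"turn":[0,0,-36]}]'
python3 - <<'E'
from lids import *
s=arm.get_state();y=s['tool_rot'];print(s['tool_pos'],np.degrees(np.arctan2(y[1,1],y[0,1])))
d=snap('wrist','w7.png');lids(d,.077);d=snap('top','t7.png');print('top');lids(d,.077);lids(d,.083)
E
```

```text
t: 17.9
tool_pos: [0.482, 0.1586, 0.3347]
tool_rot: [[-0.967, 0.253, 0.002], [0.253, 0.967, 0.002], [-0.001, 0.002, -1.0]]
force: [-0.4, -0.1, -0.3]
opening: 0.07
finger_force: 0.0
t: 18.57
tool_pos: [0.4808, 0.2376, 0.3345]
tool_rot: [[-0.641, 0.768, -0.001], [0.768, 0.641, -0.0], [-0.0, -0.001, -1.0]]
force: [0.2, -1.3, -0.4]
opening: 0.0701
finger_force: 0.0
[0.48084877 0.23760806 0.33446001] 39.8618223810428
yellow 2308 [0.4686 0.3253] 0.0227 0.0769
blue 1714 [0.4818 0.233 ] 0.0221 0.0768
top
green 137 [0.463  0.0433] 0.0225 0.0804
blue 169 [0.4811 0.2319] 0.0229 0.0766
red 224 [ 0.4327 -0.2399] 0.0226 0.0786
white 230 [ 0.4415 -0.2931] 0.0229 0.0788
green 217 [0.463  0.0433] 0.0225 0.0817
red 153 [ 0.4333 -0.2394] 0.0222 0.0796
white 160 [ 0.442  -0.2924] 0.0227 0.0797
```

View pics/t7.png

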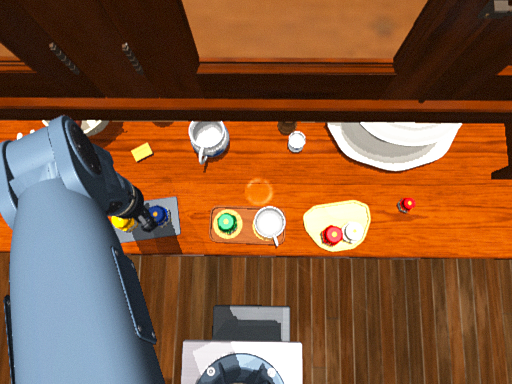

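Top view: green stands on the cork disc at (228,223), about 3 mm off centre. Cup and jug are unmoved, and red and white are in place. Next I regrip blue, centred.

```bash
python3 -m crank '[{"jaw":7,"translation":[0,-0.5,-3.5],"turn":[0,0,0]},{"jaw":7,"translation":[0,-0.5,-6.5],"turn":[0,0,0]},{"jaw":7,"translation":[0,-0.5,-9],"turn":[0,0,0]},{"jaw":7,"translation":[0,-0.5,-10.5],"turn":[0,0,0]},{"jaw":7,"translation":[0,-0.5,-10.5],"turn":[0,0,0]},{"jaw":4,"translation":[0,-0.5,-10.5],"turn":[0,0,0]},{"jaw":4,"translation":[0,-0.5,-10.5],"turn":[0,0,0]},{"jaw":4,"translation":[0,-0.5,-10.5],"turn":[0,0,0]},{"jaw":4,"translation":[0,-0.5,-10.5],"turn":[0,0,0]},{"jaw":4,"translation":[0,-0.5,-10.5],"turn":[0,0,0]},{"jaw":4,"translation":[0,-0.5,-10.5],"turn":[0,0,0]}]' 40
python3 -m crank '[{"jaw":4,"translation":[0,0,1],"turn":[0,0,0]},{"jaw":4,"translation":[0,0,3],"turn":[0,0,0]},{"jaw":4,"translation":[0,0,6],"turn":[0,0,0]},{"jaw":4,"translation":[0,0,9],"turn":[0,0,0]},{"jaw":4,"translation":[0,-1,12],"turn":[0,0,0]},{"jaw":4,"translation":[0,-4,13],"turn":[0,0,0]},{"jaw":4,"translation":[0,-7,13],"turn":[0,0,0]},{"jaw":4,"translation":[0,-11,13],"turn":[0,0,0]},{"jaw":4,"translation":[0,-15,13],"turn":[0,0,0]},{"jaw":4,"translation":[0,-19,13],"turn":[0,0,0]},{"jaw":4,"translation":[0,-23,13],"turn":[0,0,0]},{"jaw":4,"translation":[0,-23,13],"turn":[0,0,0]}]'
```

```text
t: 19.58
tool_pos: [0.4815, 0.233, 0.2311]
tool_rot: [[-0.638, 0.77, 0.003], [0.77, 0.638, 0.001], [-0.001, 0.003, -1.0]]
force: [0.6, 0.7, 7.4]
opening: 0.0436
finger_force: 41.5
t: 20.58
tool_pos: [0.4803, -0.0025, 0.3606]
tool_rot: [[-0.634, 0.773, 0.0], [0.773, 0.634, -0.002], [-0.002, -0.001, -1.0]]
force: [0.3, -0.0, -0.3]
opening: 0.0433
finger_force: 41.3
```

```bash
python3 -m crank '[{"jaw":4,"translation":[0.3,-3,0],"turn":[0,0,0]},{"jaw":4,"translation":[0.5,-6.5,0],"turn":[0,0,0]},{"jaw":4,"translation":[0.8,-10,0],"turn":[0,0,0]},{"jaw":4,"translation":[1.1,-14,0],"turn":[0,0,0]},{"jaw":4,"translation":[1.1,-18,0],"turn":[0,0,0]},{"jaw":4,"translation":[1.1,-22,0],"turn":[0,0,0]},{"jaw":4,"translation":[1.1,-26,0],"turn":[0,0,0]},{"jaw":4,"translation":[1.1,-29,0],"turn":[0,0,0]},{"jaw":4,"translation":[1.1,-31.4,-1],"turn":[0,0,0]},{"jaw":4,"translation":[1.1,-31.4,-4],"turn":[0,0,0]},{"jaw":4,"translation":[1.1,-31.4,-6],"turn":[0,0,0]},{"jaw":4,"translation":[1.1,-31.4,-6],"turn":[0,0,0]}]'
python3 -m crank '[{"jaw":4,"translation":[0,0,0],"turn":[0,0,0]},{"jaw":4,"translation":[0,0,0],"turn":[0,0,0]},{"jaw":4,"translation":[0,0,0],"turn":[0,0,0]}]'
python3 - <<'E'
from lids import *
d=snap('wrist','w8.png');lids(d,.08);lids(d,.147)
d=snap('top','t8.png');print('top');lids(d,.147)
E
```

```text
t: 21.58
tool_pos: [0.4905, -0.311, 0.2964]
tool_rot: [[-0.637, 0.771, -0.005], [0.771, 0.637, 0.003], [0.006, -0.002, -1.0]]
force: [-1.3, 1.1, -1.7]
opening: 0.0435
finger_force: 41.3
t: 21.83
tool_pos: [0.4925, -0.3111, 0.3016]
tool_rot: [[-0.638, 0.77, 0.002], [0.77, 0.638, -0.001], [-0.002, 0.001, -1.0]]
force: [0.6, -0.7, -0.8]
opening: 0.0438
finger_force: 41.3
yellow 257 [ 0.4343 -0.2401] 0.0057 0.0792
yellow 186 [ 0.4437 -0.293 ] 0.0055 0.0793
red 3654 [ 0.4345 -0.2401] 0.0227 0.0788
white 2852 [ 0.4435 -0.2929] 0.0226 0.0788
yellow 307 [ 0.4936 -0.3133] 0.0056 0.1478
blue 4583 [ 0.4924 -0.312 ] 0.0226 0.1474
top
```

View pics/w8.png

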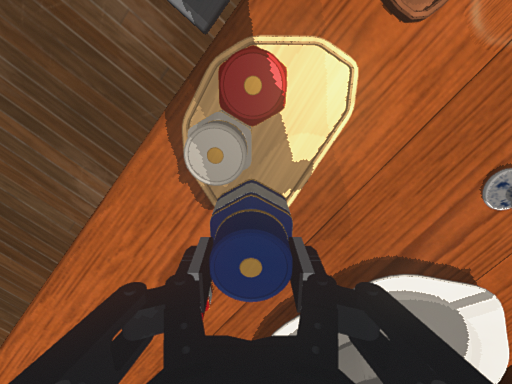

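Blue hangs over its slot. Relative to white it is within about 1 mm of the old spacing.

```bash
python3 -m crank '[{"jaw":4,"translation":[0.15,0,-1],"turn":[0,0,0]},{"jaw":4,"translation":[0.15,0,-2],"turn":[0,0,0]},{"jaw":4,"translation":[0.15,0,-3],"turn":[0,0,0]},{"jaw":4,"translation":[0.15,0,-4],"turn":[0,0,0]},{"jaw":4,"translation":[0.15,0,-5],"turn":[0,0,0]},{"jaw":4,"translation":[0.15,0,-5.8],"turn":[0,0,0]},{"jaw":4,"translation":[0.15,0,-6.4],"turn":[0,0,0]},{"jaw":4,"translation":[0.15,0,-6.7],"turn":[0,0,0]},{"jaw":4,"translation":[0.15,0,-6.9],"turn":[0,0,0]},{"jaw":4,"translation":[0.15,0,-6.9],"turn":[0,0,0]},{"jaw":4,"translation":[0.15,0,-6.9],"turn":[0,0,0]}]'
python3 - <<'E'
from lids import *
d=snap('wrist','w9.png');lids(d,.08)
E
```

```text
t: 22.85
tool_pos: [0.4935, -0.311, 0.2327]
tool_rot: [[-0.638, 0.77, 0.002], [0.77, 0.638, -0.001], [-0.002, 0.001, -1.0]]
force: [-5.7, 4.8, 19.9]
opening: 0.0437
finger_force: 43.6
yellow 648 [ 0.4355 -0.2416] 0.0053 0.0793
yellow 430 [ 0.4435 -0.2931] 0.0059 0.0793
yellow 308 [ 0.4947 -0.3135] 0.0052 0.0794
blue 4544 [ 0.4932 -0.3115] 0.0226 0.0789
red 9116 [ 0.4343 -0.2401] 0.0227 0.0788
white 6260 [ 0.4438 -0.293 ] 0.0228 0.0788
```

```bash
python3 -m crank '[{"jaw":4,"translation":[0,0,0.2],"turn":[0,0,0]},{"jaw":7,"translation":[0,0,0.2],"turn":[0,0,0]},{"jaw":7,"translation":[0,0,0.2],"turn":[0,0,0]},{"jaw":7,"translation":[0,0,0.2],"turn":[0,0,0]},{"jaw":7,"translation":[0,0,0.2],"turn":[0,0,0]},{"jaw":7,"translation":[0,0,2],"turn":[0,0,0]},{"jaw":7,"translation":[0,0,5],"turn":[0,0,0]},{"jaw":7,"translation":[0,0,9],"turn":[0,0,0]},{"jaw":7,"translation":[0,3,11],"turn":[0,0,-6]},{"jaw":7,"translation":[0,6,11],"turn":[0,0,-12]},{"jaw":7,"translation":[0,10,11],"turn":[0,0,-18]},{"jaw":7,"translation":[0,10,11],"turn":[0,0,-18]}]'
python3 -m crank '[{"jaw":7,"translation":[0,3,0],"turn":[0,0,-6]},{"jaw":7,"translation":[-0.5,6.5,0],"turn":[0,0,-12]},{"jaw":7,"translation":[-0.5,10,0],"turn":[0,0,-18]},{"jaw":7,"translation":[-1,14,0],"turn":[0,0,-24]},{"jaw":7,"translation":[-1,18,0],"turn":[0,0,-30]},{"jaw":7,"translation":[-1,22,0],"turn":[0,0,-36]},{"jaw":7,"translation":[-1.5,26,0],"turn":[0,0,-42]},{"jaw":7,"translation":[-1.5,30,0],"turn":[0,0,-42]},{"jaw":7,"translation":[-2,34,0],"turn":[0,0,-42]},{"jaw":7,"translation":[-2,38,0],"turn":[0,0,-42]},{"jaw":7,"translation":[-2.5,41,0],"turn":[0,0,-42]},{"jaw":7,"translation":[-2.5,41,0],"turn":[0,0,-42]}]'
python3 -m crank '[{"jaw":7,"translation":[0,3,0],"turn":[0,0,0]},{"jaw":7,"translation":[0,6,0],"turn":[0,0,0]},{"jaw":7,"translation":[0,9,0],"turn":[0,0,0]},{"jaw":7,"translation":[0,12.4,0],"turn":[0,0,0]},{"jaw":7,"translation":[0,12.4,0],"turn":[0,0,0]},{"jaw":7,"translation":[0,12.4,0],"turn":[0,0,0]}]'
python3 - <<'E'
from lids import *
s=arm.get_state();y=s['tool_rot'];print(s['tool_pos'],np.degrees(np.arctan2(y[1,1],y[0,1])))
lids(snap('wrist','w10.png'),.077);print('top');lids(snap('top','t10.png'))
E
```

```text
t: 23.9
tool_pos: [0.4929, -0.2067, 0.3411]
tool_rot: [[-0.363, 0.932, -0.0], [0.932, 0.363, 0.002], [0.002, 0.0, -1.0]]
force: [0.2, -0.4, -0.6]
opening: 0.07
finger_force: 0.0
t: 24.9
tool_pos: [0.4678, 0.2033, 0.3403]
tool_rot: [[0.343, 0.939, -0.0], [0.939, -0.343, 0.002], [0.001, -0.001, -1.0]]
force: [-0.7, -0.0, 0.4]
opening: 0.0703
finger_force: 0.0
t: 25.4
tool_pos: [0.4683, 0.3239, 0.34]
tool_rot: [[0.346, 0.938, -0.001], [0.938, -0.346, -0.001], [-0.001, -0.001, -1.0]]
force: [0.4, -0.6, -0.6]
opening: 0.0698
finger_force: 0.0
[0.46830048 0.32392785 0.33996229] -20.218554987885742
yellow 1845 [0.4684 0.3253] 0.0227 0.0768
top
yellow 166 [0.4673 0.3249] 0.0225 0.0768
green 217 [0.4629 0.0431] 0.0225 0.0815
blue 228 [ 0.4918 -0.3114] 0.0228 0.0789
red 227 [ 0.4327 -0.2394] 0.0223 0.0789
white 233 [ 0.4419 -0.2922] 0.0222 0.0791
```

Blue is back within 1 mm of its start. Now yellow.

```bash
python3 -m crank '[{"jaw":7,"translation":[0,0,-3.5],"turn":[0,0,0]},{"jaw":7,"translation":[0,0,-6.5],"turn":[0,0,0]},{"jaw":7,"translation":[0,0,-9],"turn":[0,0,0]},{"jaw":7,"translation":[0,0,-11.1],"turn":[0,0,0]},{"jaw":7,"translation":[0,0,-11.1],"turn":[0,0,0]},{"jaw":4,"translation":[0,0,-11.1],"turn":[0,0,0]},{"jaw":4,"translation":[0,0,-11.1],"turn":[0,0,0]},{"jaw":4,"translation":[0,0,-11.1],"turn":[0,0,0]},{"jaw":4,"translation":[0,0,-11.1],"turn":[0,0,0]},{"jaw":4,"translation":[0,0,-11.1],"turn":[0,0,0]},{"jaw":4,"translation":[0,0,-11.1],"turn":[0,0,0]}]' 40
python3 -m crank '[{"jaw":4,"translation":[0,0,1],"turn":[0,0,0]},{"jaw":4,"translation":[0,0,3],"turn":[0,0,0]},{"jaw":4,"translation":[0,0,6],"turn":[0,0,0]},{"jaw":4,"translation":[0,0,9],"turn":[0,0,0]},{"jaw":4,"translation":[0,-1,12],"turn":[0,0,0]},{"jaw":4,"translation":[0,-4,13],"turn":[0,0,0]},{"jaw":4,"translation":[0,-7,13],"turn":[0,0,0]},{"jaw":4,"translation":[0,-11,13],"turn":[0,0,0]},{"jaw":4,"translation":[0,-15,13],"turn":[0,0,0]},{"jaw":4,"translation":[0,-19,13],"turn":[0,0,0]},{"jaw":4,"translation":[0,-23,13],"turn":[0,0,0]},{"jaw":4,"translation":[0,-23,13],"turn":[0,0,0]}]'
```

```text
t: 26.42
tool_pos: [0.469, 0.323, 0.2314]
tool_rot: [[0.348, 0.938, 0.003], [0.938, -0.348, 0.001], [0.002, 0.002, -1.0]]
force: [-0.3, -1.7, 7.4]
opening: 0.0437
finger_force: 41.5
t: 27.42
tool_pos: [0.4676, 0.0876, 0.3607]
tool_rot: [[0.352, 0.936, 0.0], [0.936, -0.352, -0.002], [-0.002, 0.001, -1.0]]
force: [0.1, 1.0, -2.3]
opening: 0.0436
finger_force: 41.3
```

```bash
python3 -m crank '[{"jaw":4,"translation":[0.3,-3,0],"turn":[0,0,0]},{"jaw":4,"translation":[0.5,-6.5,0],"turn":[0,0,0]},{"jaw":4,"translation":[0.8,-10,0],"turn":[0,0,0]},{"jaw":4,"translation":[0.8,-14,0],"turn":[0,0,0]},{"jaw":4,"translation":[0.8,-18,0],"turn":[0,0,0]},{"jaw":4,"translation":[0.8,-22,0],"turn":[0,0,0]},{"jaw":4,"translation":[0.8,-26,0],"turn":[0,0,0]},{"jaw":4,"translation":[0.8,-29,0],"turn":[0,0,0]},{"jaw":4,"translation":[0.8,-30.1,-1],"turn":[0,0,0]},{"jaw":4,"translation":[0.8,-30.1,-4],"turn":[0,0,0]},{"jaw":4,"translation":[0.8,-30.1,-6],"turn":[0,0,0]},{"jaw":4,"translation":[0.8,-30.1,-6],"turn":[0,0,0]}]'
python3 -m crank '[{"jaw":4,"translation":[0,0,0],"turn":[0,0,0]},{"jaw":4,"translation":[0,0,0],"turn":[0,0,0]},{"jaw":4,"translation":[0,0,0],"turn":[0,0,0]}]'
python3 - <<'E'
from lids import *
d=snap('wrist','w11.png');lids(d,.08);lids(d,.147)
E
```

```text
t: 28.42
tool_pos: [0.475, -0.2077, 0.2964]
tool_rot: [[0.348, 0.937, -0.006], [0.937, -0.348, 0.003], [0.001, -0.006, -1.0]]
force: [-1.1, 0.8, -1.7]
opening: 0.0433
finger_force: 41.4
t: 28.67
tool_pos: [0.477, -0.208, 0.3013]
tool_rot: [[0.347, 0.938, 0.002], [0.938, -0.347, -0.001], [-0.0, 0.002, -1.0]]
force: [0.1, 0.7, -0.9]
opening: 0.0436
finger_force: 41.3
yellow 203 [ 0.4817 -0.1929] 0.0255 0.0808
blue 357 [ 0.4813 -0.3093] 0.0178 0.0787
white 1408 [ 0.4441 -0.2925] 0.0226 0.0787
yellow 5184 [ 0.4779 -0.206 ] 0.0236 0.1471
```

View pics/w11.png

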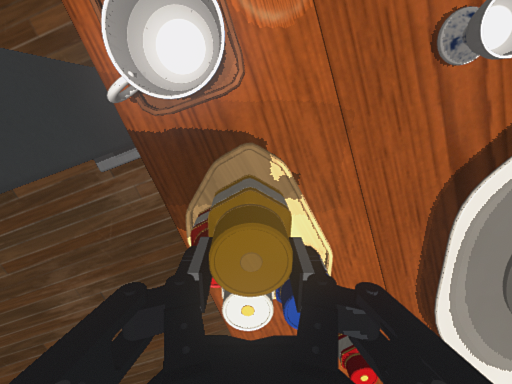

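Yellow is at (250,262), over its slot and about 1 mm to the free side, away from red. Lowering it now.

```bash
python3 -m crank '[{"jaw":4,"translation":[-0.05,0,-1],"turn":[0,0,0]},{"jaw":4,"translation":[-0.05,0,-2],"turn":[0,0,0]},{"jaw":4,"translation":[-0.05,0,-3],"turn":[0,0,0]},{"jaw":4,"translation":[-0.05,0,-4],"turn":[0,0,0]},{"jaw":4,"translation":[-0.05,0,-5],"turn":[0,0,0]},{"jaw":4,"translation":[-0.05,0,-5.8],"turn":[0,0,0]},{"jaw":4,"translation":[-0.05,0,-6.4],"turn":[0,0,0]},{"jaw":4,"translation":[-0.05,0,-6.7],"turn":[0,0,0]},{"jaw":4,"translation":[-0.05,0,-6.8],"turn":[0,0,0]},{"jaw":4,"translation":[-0.05,0,-6.8],"turn":[0,0,0]},{"jaw":4,"translation":[-0.05,0,-6.8],"turn":[0,0,0]}]'
python3 - <<'E'
from lids import *
d=snap('wrist','w12.png');lids(d,.08)
E
```

```text
t: 29.63
tool_pos: [0.4753, -0.208, 0.2332]
tool_rot: [[0.348, 0.938, 0.0], [0.938, -0.348, -0.0], [-0.0, 0.0, -1.0]]
force: [-8.9, 3.7, 22.6]
opening: 0.0439
finger_force: 43.7
yellow 5164 [ 0.4756 -0.2062] 0.0237 0.0792
blue 478 [ 0.509  -0.3025] 0.0137 0.0786
red 1155 [ 0.4521 -0.2323] 0.0205 0.0786
```

Seated, lid at 79 mm as at the start. Release and back off.

```bash
python3 -m crank '[{"jaw":4,"translation":[0,0,0.2],"turn":[0,0,0]},{"jaw":7,"translation":[0,0,0.2],"turn":[0,0,0]},{"jaw":7,"translation":[0,0,0.2],"turn":[0,0,0]},{"jaw":7,"translation":[0,0,0.2],"turn":[0,0,0]},{"jaw":7,"translation":[0,0,0.2],"turn":[0,0,0]},{"jaw":7,"translation":[0,0,2],"turn":[0,0,0]},{"jaw":7,"translation":[0,0,5],"turn":[0,0,0]},{"jaw":7,"translation":[0,0,9],"turn":[0,0,0]},{"jaw":7,"translation":[0,0,12],"turn":[0,0,0]},{"jaw":7,"translation":[-2,0,13],"turn":[0,0,0]},{"jaw":7,"translation":[-5,0,13],"turn":[0,0,0]},{"jaw":7,"translation":[-5,0,13],"turn":[0,0,0]}]'
python3 - <<'E'
from lids import *
d=snap('wrist','w13.png');lids(d);print('top');lids(snap('top','t13.png'))
E
```

```text
t: 30.68
tool_pos: [0.4226, -0.2077, 0.3623]
tool_rot: [[0.348, 0.937, -0.002], [0.937, -0.348, 0.0], [-0.0, -0.002, -1.0]]
force: [0.4, -0.4, -0.2]
opening: 0.0701
finger_force: 0.0
yellow 1720 [ 0.4757 -0.2058] 0.0228 0.0788
blue 784 [ 0.4944 -0.3114] 0.0221 0.0788
red 1362 [ 0.4349 -0.2399] 0.0228 0.0787
white 1137 [ 0.4435 -0.2927] 0.0228 0.0787
top
yellow 167 [ 0.4741 -0.2047] 0.0222 0.0789
green 215 [0.4629 0.043 ] 0.0226 0.0815
```

View pics/w13.png

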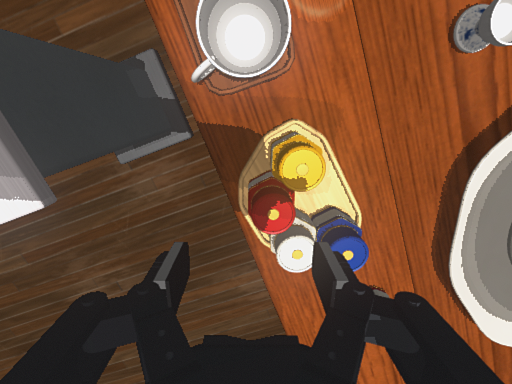

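View pics/t13.png

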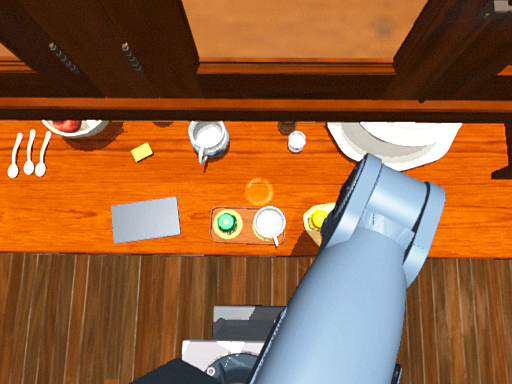

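Wrist view: yellow (300,168), red (272,210), white (296,252) and blue (347,250) all stand packed, each within about 1.5 mm of its start. Top view: green is on the disc at (228,223), with cup and jug unmoved.

```bash
python3 -c "
from bench import arm
print(arm.sign_off())"
```

```text
the job is handed in; nothing more can be done
None
```

The job is handed in at about 31 s: green stands upright on the cork disc about 3 mm off centre, yellow and blue are back in their own places within about 2 mm, and the cup and jug look unmoved; the sign-off gave no verdict.

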